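Take down the pile that pressed a book and put each thing back in its own holder

TASK

The glue in the book has dried: take apart the pile that weighed it down, one thing after another from the top, and put each straight back in its own holder. The ink bottle stands upright in the well of the square wooden block, the metal plate lies flat on the steel bed between its pins, the small case lies flat inside the wooden tray, and the tape roll lies flat over the post of the round stand. Keep the ink bottle upright all the time and leave the book lying where it is.

Things in the scene. Friction and masses are not known exactly. Their poses are not given: they have to be found in the camera images.
- ink_bottle: Square dark ink bottle with a round black cap, standing on top of the pile. Body 42 x 42 mm in plan and 50 mm high, cap 26 mm across from there to 66 mm. Origin at the centre of its underside, z up, x and y square to its sides. About 0.1 kg.
- metal_plate: Flat grey metal plate under the ink bottle, 48 x 105 x 8 mm, lying crosswise on the case. Origin at the centre of its underside, x across the 48 mm side, y along the 105 mm side, z up. About 0.1 kg.
- case: Small closed plastic case with rounded corners, pale green above and white below, under the metal plate; 60 x 102 mm and 18 mm high (lid and box are one piece). Origin at the centre of its underside, x across the 60 mm side, y along the 102 mm side, z up. It lies across the tape roll.
- tape_roll: Roll of beige masking tape lying flat on the book, under the case: a ring 101 mm across outside with an open core 76 mm across, 19 mm high. Origin on its axis at the underside, z up along its axis. To be gripped from above by pinching the ring wall (12 to 14 mm thick, middle of the wall 44 mm from the axis), one finger in the core.
- black_book: Black hardback book under the whole pile, 146 x 200 mm and 26 mm thick, lying loose on the desk; it stays where it is. Origin at the centre of its underside, y along its 200 mm side, z up.
- ink_block: Holder of the ink bottle: a fixed dark wooden block, 94 x 94 mm, with one square well 60 x 60 mm in its middle. Well floor 8 mm and rim 23 mm above the desk, so the bottle may stand turned any way in it. Origin at the centre of the underside, x and y square to its sides, z up.
- plate_bed: Holder of the metal plate: a fixed flat dark steel bed, 92 x 146 mm, with a grey felt face and eight short brass pins. The plate lies between the pins: clear space 64 mm in x and 121 mm in y; felt face 6 mm, pin tops 15 mm above the desk. Two pins stand on each long side at y = -41 and +41 mm (the middle is free for fingers), two at each end at x = -14 and +14 mm. Origin at the centre of the underside, y along its long side, z up.
- case_tray: Holder of the case: a fixed light brown wooden tray, 92 x 134 mm outside, 78 x 120 mm inside, with a grey lining. Floor 5 mm and rim 15 mm above the desk; in the middle of each long side the rim has a gap 60 mm wide for fingers. Origin at the centre of the underside, x across its short side, y along its long side, z up.
- tape_stand: Holder of the tape roll: a fixed round wooden base, 116 mm across and 12 mm thick, with an upright steel post 20 mm thick in its middle that ends 45 mm above the desk. The roll lies flat on the base with the post in its core. Origin at the centre of the underside, z up.
There are look-alikes about, which are no part of the job. Leave any green look-alike of the tape_roll alone. Leave any green look-alike of the ink_bottle alone.

How it is judged:
By the outcome, as a careful person would: the job done as asked, in the order asked, and still so for the second after the job is handed in, with the robot touching nothing.
It also fails if it takes over 96 s, if anything falls off the work surface, if the arm or the gripper's body presses on something with over 40 N, if the wrist force passes 120 N, or if a joint passes its speed limit or range.

ROBOT

A 6-joint arm with a two-finger parallel gripper is mounted at the origin on the work surface; the furniture and walls round the work are solid. World frame = base frame: x ahead of the robot, y to its left, z up, the work surface at z = 0. Lengths are in m, angles in rad, forces in N, time in s.
With the tool pointing down it reaches from about 0.35 to 0.975 m from the base axis. Payload 4.9 kg.
Tool frame: the origin (TCP) lies at the very end of the fingers, on their centre line; the grasp point (between the pads) lies 19 mm behind it (ctrl.grip_point_offset is the distance from the TCP to the grasp point, in m); z points along the fingers, y is the line along which they close (so a half turn about z gives the same grasp; the last joint's range is limited). The gripper opens to 85 mm and grips with 20 to 120 N. Pads are 22 mm wide; open, the fingers measure 114 mm over their backs; the gripper's body (76 mm by 85 mm) begins 54 mm behind the grasp point. The pads swing forward as they close: fully open they stand 13 mm farther back than shut.
Start: joints at [-0.119, 0.053, 1.613, -0, 1.476, -0.119], TCP at [0.625, 0, 0.206] pointing down, gripper open.
Joint ranges: [-3.01, 3.01], [-1.01, 2.22], [0.06, 2.58], [-1.02, 4.17], [0.09, 2.62], [-3.14, 3.14]. Speed limits (rad/s): [2.57, 2.57, 3.14, 3.14, 3.14, 3.14].

INTERFACE

Orientations are given as a rotation vector (axis times angle).
In Python, from station import ctrl gives the robot as it stands.
- The arm moves only by the tool send_rows, never from a script. Its argument "rows" is a list of rows, each a list of 3 entries, a list of its own where there are three numbers: the finger opening in cm, from 0 to 8.54, then the shift along the tool's x, y, z in cm, then the turn about the tool's z in degrees. A call has 1 to 10 rows; each row shifts and turns the commanded pose from where the row before left it, along the tool's axes as they then stand; what a row does not reach is not made up. A row lasts 1/8 s, in which the tool goes at most 62.5 mm and 10.7 degrees, less where a joint would pass 70% of its speed; a pose out of reach is approached as far as the arm can. A call with a gripper value outside its range is refused whole. The fingers move at their own pace and stop on an object; "newtons" is the grip in N (left out, the last holds). Time passes only in rows, so rows that do not move let the fingers close. It gives the time, the measured TCP pose, the force, the opening and the grip force at its end, in the units of the state.
- ctrl.get_obs(): the state, without advancing time (a new reading comes with each control period).
- ctrl.get_image(name): name is "scene" or "side" or "wrist"; returns a dict with "frame" (480x640x3 uint8, red, green, blue), "range_z" (480x640 float32, m along the optical axis (not along the pixel's ray), 0 where there is no reading), "fx", "fy", "cx", "cy" (pixels), "k1" (the pictures are not rectified: a ray, as slopes to the right and down, at radius r is drawn at 1 + k1 r^2 times it, then the intrinsics apply), "cam_to_world" (4x4, takes a point from camera to world coordinates). Camera axes: x right, y down, z forward; pixel columns grow to the right and rows downward; lengths in m; the calibration is good to about 2 mm. A picture is of the moment at which its call begins.
- ctrl.finish_job(): hands the job in; it is judged then, once.
The state is a dict: "t": time; "q": joint angles; "dq": joint speeds; "effort": joint torques, N m; "tool_pos": TCP position; "tool_rot": TCP orientation; "contact_force": force on the tool from outside, world axes, zero at the start; "wrist_torque": the same for the moment, N m; "opening": finger opening in m; "grip_force": force on a finger pad.
Only numpy, scipy, OpenCV 4.12 (cv2) and the standard library are available. Lean on these libraries where they do the work, as an engineer would, in place of code of your own. Each camera call takes 0.05 s, during which the arm holds its last target. There are 200 camera calls.

## Working session

There is one attempt and no reset: what is moved stays moved. The work goes in short steps, Python scripts to look and compute and a tool call to move; the robot and the scene stay as the last step left them, time stands still between calls to the robot, and variables do not carry over. Pictures are saved under pics/ and viewed, at most 19 in all, crops included, and the job is handed in when it is done.

Besides the shell and the picture viewer there is one more tool, called after "Call:" by a JSON object that holds its "name" and its "arguments". send_rows: Moves the arm, as the interface text tells. Its arguments: {"type":"object","properties":{"rows":{"type":"array","items":{"type":"array"}},"newtons":{"type":"number"}},"required":["rows"]}

```bash
ls; mkdir -p pics; cat > h.py <<'E'
import numpy as np, cv2
from station import ctrl
def cloud(im):
    h,w=im["range_z"].shape
    u,v=np.meshgrid(np.arange(w),np.arange(h))
    xd=(u-im["cx"])/im["fx"]; yd=(v-im["cy"])/im["fy"]
    x,y=xd.copy(),yd.copy()
    for _ in range(8):
        s=1+im["k1"]*(x*x+y*y); x=xd/s; y=yd/s
    z=im["range_z"]
    P=np.stack([x*z,y*z,z,np.ones_like(z)],-1)@np.array(im["cam_to_world"]).T
    P=P[...,:3]; P[z==0]=np.nan
    return P
def save(n,im): cv2.imwrite(n,im["frame"][...,::-1])
E
python3 - <<'E'
from h import *
import pickle
for n in["scene","side","wrist"]:
    im=ctrl.get_image(n); save(f"pics/{n}0.png",im); pickle.dump(im,open(f"{n}0.pkl","wb"))
    print(n,np.round(im["cam_to_world"],3).tolist(),im["fx"],im["k1"])
print(ctrl.get_obs(),ctrl.grip_point_offset)
E
```

```text
pics
scene [[-0.895, -0.278, 0.349, 0.137], [-0.446, 0.575, -0.686, 0.815], [-0.011, -0.77, -0.638, 0.736], [0.0, 0.0, 0.0, 1.0]] 490.0299500847266 0.013402555847908832
side [[0.678, 0.475, -0.561, 1.104], [0.735, -0.441, 0.515, -0.473], [-0.002, -0.762, -0.648, 0.778], [0.0, 0.0, 0.0, 1.0]] 448.34030858604484 -0.05550240771902657
wrist [[1.0, 0.001, -0.002, 0.626], [-0.0, -0.963, -0.268, 0.068], [-0.002, 0.268, -0.963, 0.374], [0.0, 0.0, 0.0, 1.0]] 342.41934452183324 0.0024383342432233585
{'t': 0.15, 'q': array([-1.19025819e-01,  5.32178217e-02,  1.61395084e+00, -3.05233136e-05,
        1.47599950e+00, -1.19001331e-01]), 'dq': array([-0.00011819, -0.00232931, -0.00470942, -0.00166586,  0.00093627,
       -0.00277782]), 'effort': array([ 5.10442842e-04, -3.94241810e+01, -3.70721948e+01, -1.15854355e-04,
        4.61802789e-03,  5.00508997e-05]), 'tool_pos': array([6.24485536e-01, 3.64827901e-05, 2.05254230e-01]), 'tool_rot': array([-2.22060271e+00, -2.22055480e+00,  1.56670471e-03]), 'contact_force': array([ 0.04765365,  0.04641996, -0.42814265]), 'wrist_torque': array([ 0.01802889,  0.0026774 , -0.00834313]), 'grip_force': 0.0, 'opening': 0.08532401357668833} 0.0187
```

View pics/scene0.png

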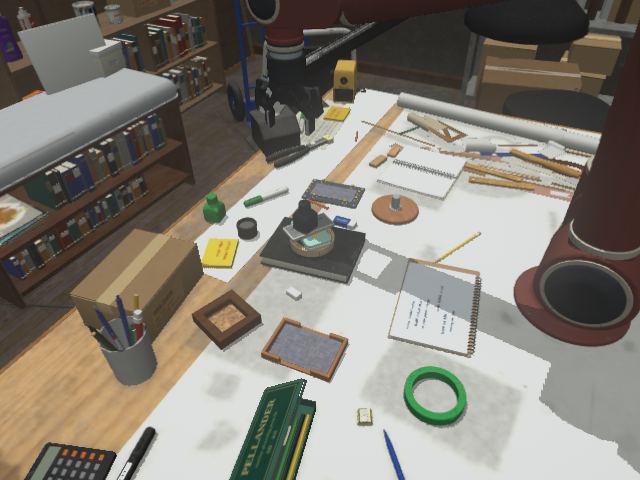

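View pics/side0.png

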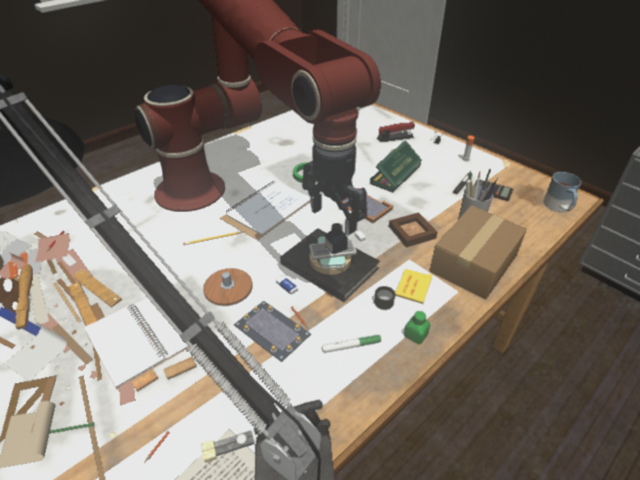

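The scene picture shows the pile around (313,240), the plate bed (333,192), the tape stand (395,208), the ink block (227,318) and the tray (305,347). In the side picture the pile is at (333,255). Next I'll rectify both into top-down views to measure.

```bash
cat >> h.py <<'E'
def ortho(ims,x0=.3,y0=-.4,s=.001,nx=600,ny=800,zmax=.3):
    # rows: x decreasing downward ; cols: y decreasing to the right
    H=np.full((nx,ny),-1.);C=np.zeros((nx,ny,3),np.uint8)
    for im in ims:
        f=3
        big=dict(im); 
        P=cloud(im); c=im["frame"]
        P=cv2.resize(P.astype(np.float32),None,fx=f,fy=f,interpolation=cv2.INTER_LINEAR)
        c=cv2.resize(c,None,fx=f,fy=f)
        P=P.reshape(-1,3);c=c.reshape(-1,3)
        k=np.isfinite(P).all(1)&(P[:,2]<zmax); P=P[k];c=c[k]
        i=nx-1-((P[:,0]-x0)/s).astype(int); j=ny-1-((P[:,1]-y0)/s).astype(int)
        k=(i>=0)&(i<nx)&(j>=0)&(j<ny); i,j,P,c=i[k],j[k],P[k],c[k]
        o=np.argsort(P[:,2]); i,j,P,c=i[o],j[o],P[o],c[o]
        up=P[:,2]>H[i,j]
        H[i[up],j[up]]=P[up,2]; C[i[up],j[up]]=c[up]
    return H,C
E
python3 - <<'E'
from h import *
import pickle
L={n:pickle.load(open(f"{n}0.pkl","rb")) for n in["scene","side","wrist"]}
for n in L: 
    H,C=ortho([L[n]],zmax=.16); cv2.imwrite(f"pics/o_{n}.png",C[...,::-1])
save("pics/w.png",L["wrist"])
E
```

```text
(no output)
```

View pics/o_scene.png

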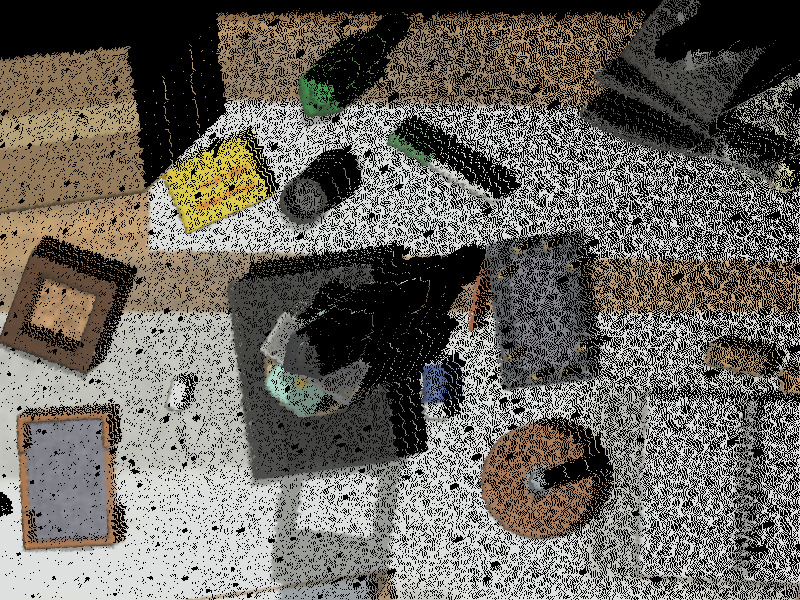

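View pics/o_wrist.png

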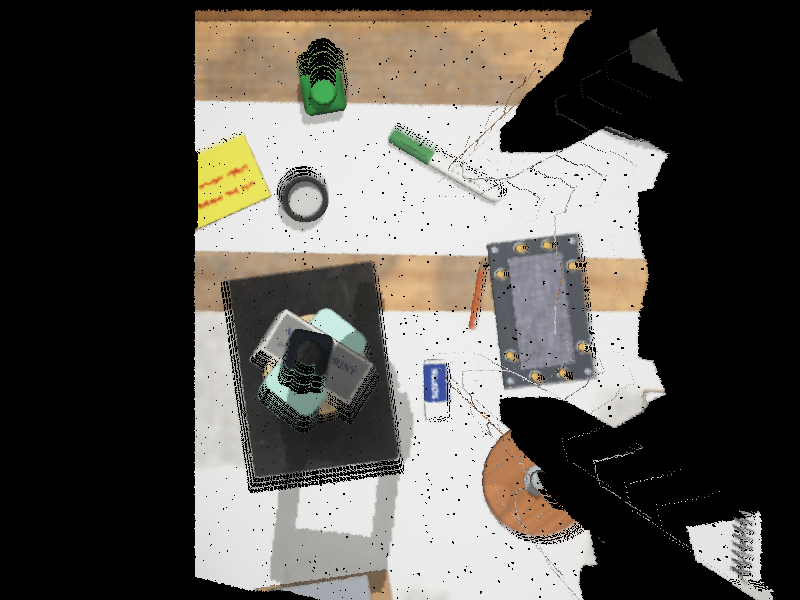

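The scene top-down view (1 mm per pixel) has the ink block centred near (68,308), the tray near (68,478), the bed near (540,310) and the stand near (547,480). The wrist view shows the bottle near (308,352), the plate running from (275,325) to (360,385), the case crossing it at right angles, and the book. Next I'll fit exact poses.

```bash
cat >> h.py <<'E'
def rect(P,name,m):
    Q=P[m][:,:2].astype(np.float32)*1000
    if len(Q)<10: print(name,"few",len(Q)); return
    (c,s,a)=cv2.minAreaRect(Q); z=np.median(P[m][:,2])*1000
    print(name,"n",len(Q),"c",np.round(c,1),"size",np.round(s,1),"ang",round(a,1),"z",round(z,1))
def box(P,x0,x1,y0,y1,z0,z1):
    with np.errstate(invalid='ignore'):
        return (P[...,0]>x0)&(P[...,0]<x1)&(P[...,1]>y0)&(P[...,1]<y1)&(P[...,2]>z0)&(P[...,2]<z1)
def clean(m):
    m=cv2.morphologyEx(m.astype(np.uint8),cv2.MORPH_OPEN,np.ones((3,3)))
    n,l,st,_=cv2.connectedComponentsWithStats(m)
    if n<2: return m>0
    return l==1+np.argmax(st[1:,4])
E
python3 - <<'E'
from h import *
import pickle
for n in["scene","side","wrist"]:
    im=pickle.load(open(f"{n}0.pkl","rb")); P=cloud(im); print("==",n)
    pile=(.48,.64,-.01,.19)
    for nm,z0,z1 in[("cap",.132,.142),("body",.115,.127),("plate",.067,.075),("case",.059,.0655),("tape",.041,.049)]:
        rect(P,nm,clean(box(P,*pile,z0,z1)))
    rect(P,"book",clean(box(P,.39,.66,-.02,.19,.021,.031)))
    rect(P,"bed",clean(box(P,.49,.68,-.21,-.07,.0035,.025)))
    rect(P,"block",clean(box(P,.50,.68,.24,.42,.018,.030)))
    rect(P,"tray",clean(box(P,.33,.51,.26,.40,.011,.022)))
    m=clean(box(P,.34,.50,-.23,-.07,.008,.017)); rect(P,"stand",m)
    if m.sum()>50: print(" circ",cv2.minEnclosingCircle((P[m][:,:2]*1000).astype(np.float32)))
    rect(P,"post",clean(box(P,.36,.48,-.2,-.1,.04,.05)))
    m=box(P,.38,.40,-.1,0.0,-.02,.02); print("desk z",np.nanmedian(P[m][:,2])*1000 if m.any() else None)
E
```

```text
== scene
cap n 76 c [545.1  92.5] size [21.  26.3] ang 27.9 z 137.0
body n 52 c [543.   96.4] size [26.1 15.5] ang 34.8 z 118.3
plate n 223 c [514.9  62.7] size [40.5 75.5] ang 12.8 z 71.2
case n 278 c [510.4 106.8] size [58.1 37.7] ang 54.6 z 63.0
tape n 69 c [543.3 127.1] size [14.5 36.9] ang 72.0 z 44.7
book n 2484 c [529.5  86.8] size [201.6 149.8] ang 8.1 z 26.0
bed n 804 c [ 586.6 -139.3] size [143.1  93.2] ang 6.2 z 5.7
block n 1231 c [586.8 340.6] size [95.4 98.1] ang 70.4 z 23.0
tray n 298 c [370.6 331.4] size [36.2 93.4] ang 3.9 z 14.8
stand n 901 c [ 418.1 -136.5] size [111.  110.9] ang 21.2 z 11.8
 circ ((417.3507385253906, -138.0513458251953), 58.94973373413086)
post n 29 c [ 418.1 -139.4] size [14.9 15.5] ang 22.9 z 44.2
desk z 1.0350842521944514
== side
cap n 53 c [545.1  91.1] size [20.5 19.9] ang 45.7 z 135.0
body n 30 c [551.6  85.3] size [20.7  8.4] ang 46.8 z 121.6
plate n 236 c [526.4  59.7] size [48.8 51.1] ang 58.9 z 69.5
case n 167 c [565.6  60.1] size [58.7 26.3] ang 54.5 z 61.4
tape n 22 c [538.   39.7] size [ 9.4 16. ] ang 47.7 z 43.5
book n 2031 c [528.1  
[... 375 characters left out ...]
.9948271838727818
== wrist
cap n 1339 c [547.   90.9] size [24.7 25.5] ang 78.4 z 137.7
body n 339 c [554.3  89. ] size [29.4 15. ] ang 72.7 z 116.6
plate n 2551 c [528.4  59.5] size [50.2 48.9] ang 58.0 z 72.2
case n 1663 c [570.2  58.8] size [60.4 23.8] ang 57.7 z 63.8
tape n 167 c [579.8  92.9] size [ 9.7 18.4] ang 13.6 z 45.4
book n 21060 c [529.7  86.5] size [201.2 146.7] ang 7.6 z 26.8
bed n 8319 c [ 589.3 -141.4] size [146.4  92.8] ang 6.9 z 6.5
block few 0
tray few 0
stand n 3470 c [ 406.5 -118.4] size [114.6  63.5] ang 34.2 z 12.9
 circ ((419.7224426269531, -137.8814239501953), 57.31185531616211)
post n 131 c [ 418.3 -135.8] size [18.9  9.7] ang 22.4 z 45.0
desk z 1.6455791109497575
```

```bash
cat >> h.py <<'E'
def plane(im,z,cx,cy,half=.08,n=400):
    # top-down view of plane z; row down = -x, col right = -y
    r=np.linspace(half,-half,n); X,Y=np.meshgrid(cx+r,cy+r,indexing='ij')
    W=np.stack([X,Y,np.full_like(X,z),np.ones_like(X)],-1)@np.linalg.inv(im["cam_to_world"]).T
    x=W[...,0]/W[...,2]; y=W[...,1]/W[...,2]; s=1+im["k1"]*(x*x+y*y)
    return cv2.remap(im["frame"],(x*s*im["fx"]+im["cx"]).astype(np.float32),(y*s*im["fy"]+im["cy"]).astype(np.float32),cv2.INTER_CUBIC)
E
python3 - <<'E'
from h import *
import pickle
im=pickle.load(open("wrist0.pkl","rb"))
a=np.hstack([plane(im,.121,.546,.091,.04),plane(im,.071,.546,.091,.08)])
a=cv2.convertScaleAbs(a,alpha=1.7,beta=15)
cv2.imwrite("pics/pl.png",a[...,::-1])
E
```

```text
(no output)
```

View pics/pl.png

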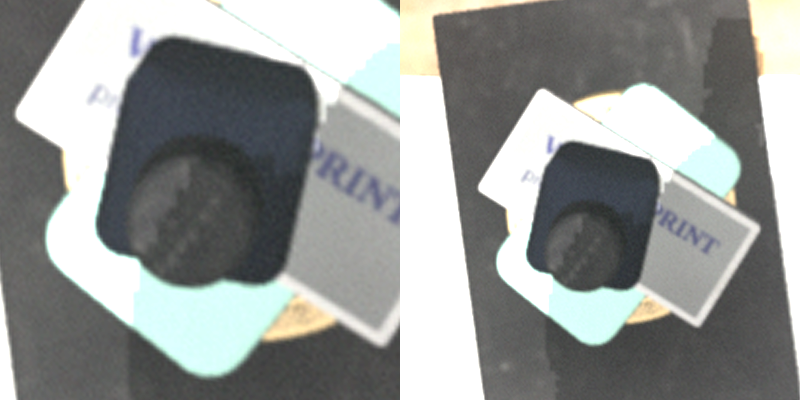

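In the left half (0.2 mm per pixel) the bottle's edges lean about 12°: the left edge runs from (135,55) to (98,225). The cap is centred near (195,212). So the bottle has yaw of about -12° and its centre is near (0.549, 0.091). The plate's long axis lies about 31° off the picture's horizontal.

Call:
{"name": "send_rows", "arguments": {"rows": [[8.5, [4.5, -3.8, 0], 0], [8.5, [4.6, -3.7, 0], 0], [8.5, [0, 0, 0], 6], [8.5, [0, 0, 0], 6], [8.5, [0, 0, 3], 0], [8.5, [0, 0, 3], 0], [8.5, [0, 0, 2], 0], [8.5, [0, 0, 0], 0]], "newtons": 25}}

```text
t: 1.15
tool_pos: [0.5485, 0.0909, 0.124]
tool_rot: [-2.439, -1.975, 0.005]
contact_force: [0.0, -0.3, 0.2]
opening: 0.0849
grip_force: 0.0
```

```bash
python3 - <<'E'
from h import *
im=ctrl.get_image("wrist"); save("pics/w1.png",im); P=cloud(im)
rect(P,"cap",clean(box(P,.5,.6,.03,.15,.132,.142)))
m=clean(box(P,.48,.62,.02,.16,.105,.125)); rect(P,"body",m)
rect(P,"bodytop",clean(box(P,.48,.62,.02,.16,.118,.125)))
E
```

```text
cap n 1993 c [546.9  91.3] size [25.4 24.7] ang 79.9 z 137.6
body n 2912 c [546.9  91.3] size [42.3 42. ] ang 76.9 z 113.1
bodytop few 0
```

View pics/w1.png

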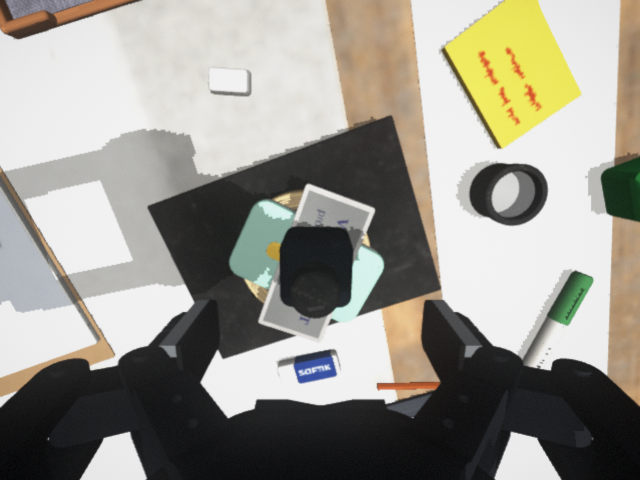

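The bottle is between the fingers, at (316,270) in the picture and symmetric to both pads.

Call:
{"name": "send_rows", "arguments": {"rows": [[8.5, [0, -0.15, 1.7], 1], [8.5, [0, 0, 1.7], 0], [8.5, [0, 0, 0], 0], [4, [0, 0, 0], 0], [4, [0, 0, 0], 0], [4, [0, 0, 0], 0], [3.8, [0, 0, 0], 0], [3.8, [0, 0, 0], 0]], "newtons": 25}}

```text
t: 2.2
tool_pos: [0.5489, 0.0915, 0.093]
tool_rot: [2.458, 1.956, 0.001]
contact_force: [-1.5, 0.6, 5.5]
opening: 0.0403
grip_force: 25.4
```

```bash
python3 - <<'E'
from h import *
im=ctrl.get_image("wrist"); save("pics/w2.png",im); P=cloud(im)
# fingertip points in tool frame
from scipy.spatial.transform import Rotation as R
o=ctrl.get_obs(); T=(P-o["tool_pos"])@R.from_rotvec(o["tool_rot"]).as_matrix()
k=(abs(T[...,0])<.02)&(abs(T[...,1])<.06)&(T[...,2]<.03)&np.isfinite(T[...,2])
Q=T[k]
for a in range(-50,51,5):
    q=Q[(Q[:,1]*1000>=a)&(Q[:,1]*1000<a+5)]
    print(a,len(q),np.round(np.percentile(q[:,2],[1,50,99])*1000,1) if len(q) else "")
E
```

```text
-50 7900 [-119.1 -102.3   29.3]
-45 3585 [-113.6  -84.5   29.7]
-40 1766 [-83.6 -80.6  29.8]
-35 1051 [-118.8  -50.4   29.8]
-30 1904 [-120.5  -79.    29.8]
-25 3182 [-120.4  -96.2   29.3]
-20 4304 [-126.7  -98.4    6.2]
-15 2796 [-127.  -109.4  -15.6]
-10 3059 [-126.8 -107.5  -16.1]
-5 3057 [-120.4 -105.9  -15.7]
0 2997 [-120.3 -106.1  -15.2]
5 3154 [-126.5 -106.7  -15.4]
10 2818 [-127.  -108.7  -14.6]
15 3160 [-127.  -107.3   18. ]
20 4207 [-124.5  -81.    21.5]
25 2350 [-120.5  -84.8   29.7]
30 995 [-119.9  -67.2   29.9]
35 1152 [-83.2 -81.   29.9]
40 2548 [-92.9 -83.5  29.7]
45 6669 [-119.  -100.2  -77.4]
50 4456 [-120.4 -107.9  -78. ]
```

Call:
{"name": "send_rows", "arguments": {"rows": [[3.8, [0, 0, -2], 0], [3.8, [0, 0, -3], 0], [3.8, [2.5, -0.3, -1], 0], [3.8, [3.9, -0.3, 0], 0], [3.8, [4, -0.3, 0], 1], [3.8, [4, -0.3, 0], 1], [3.8, [4, -0.2, 0], 1], [3.8, [3.5, -0.2, 0], 2], [3.8, [2.5, -0.1, 0], 1.5], [3.8, [0, 0, 0], 0]], "newtons": 30}}

```text
t: 3.5
tool_pos: [0.5929, 0.3329, 0.1525]
tool_rot: [2.563, 1.816, 0.0]
contact_force: [0.1, 0.7, -1.3]
opening: 0.04
grip_force: 30.4
```

```bash
cat >> h.py <<'E'
def go(x,y,yaw=None):
    "tool shift (cm) to world x,y (m); yaw = wanted world angle (deg) of the finger line; turn"
    from scipy.spatial.transform import Rotation as R
    o=ctrl.get_obs(); M=R.from_rotvec(o["tool_rot"]).as_matrix()
    d=M.T@np.array([x-o["tool_pos"][0],y-o["tool_pos"][1],0]); w=np.degrees(np.arctan2(M[1,1],M[0,1]))
    print("tool",np.round(o["tool_pos"],4),"line",round(w,1),"shift cm",np.round(d*100,2),"turn",None if yaw is None else round((w-yaw+90)%180-90,1), "q6",round(o["q"][5],2))
E
python3 - <<'E'
from h import *
im=ctrl.get_image("wrist"); save("pics/w3.png",im); P=cloud(im)
rect(P,"block",clean(box(P,.50,.68,.26,.42,.018,.030)))
go(.587,.340,-19.5)
E
```

```text
block n 4980 c [588.  340.3] size [94.1 94.2] ang 70.1 z 23.7
tool [0.5928 0.3318 0.1523] line -19.4 shift cm [ 0.58 -0.81 -0.  ] turn 0.1 q6 0.74
```

View pics/w3.png

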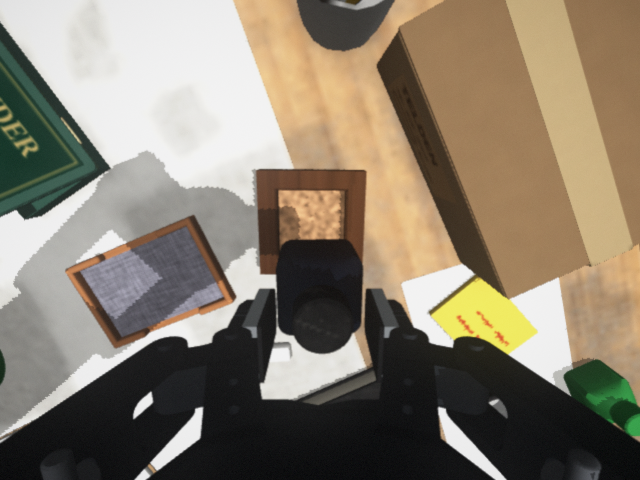

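The block is at (311,220) with its well open, and the bottle is held upright just short of it. Centring and lowering.

Call:
{"name": "send_rows", "arguments": {"rows": [[3.8, [0.6, -0.75, 0], 0], [3.8, [0, 0, 3], 0], [3.8, [0, 0, 3], 0], [3.8, [0, 0, 2.5], 0], [3.8, [0, 0, 2], 0], [3.8, [0, 0, 1], 0], [3.8, [0, 0, 0], 0]]}}

```text
t: 4.42
tool_pos: [0.5874, 0.3395, 0.0367]
tool_rot: [-2.566, -1.813, 0.002]
contact_force: [0.2, -0.5, -0.7]
opening: 0.04
grip_force: 30.4
```

```bash
python3 - <<'E'
from h import *
im=ctrl.get_image("wrist"); save("pics/w4.png",im); P=cloud(im)
go(.588,.3402,-19.5)
rect(P,"body",clean(box(P,.54,.64,.29,.39,.045,.075)))
rect(P,"cap",clean(box(P,.54,.64,.29,.39,.075,.095)))
E
```

```text
tool [0.5881 0.3399 0.0377] line -19.5 shift cm [ 0.03 -0.02  0.  ] turn -0.0 q6 0.76
body n 4807 c [586.4 340.7] size [41.8 47. ] ang 73.7 z 57.5
cap n 2989 c [589.1 339.3] size [25.4 25.1] ang 36.6 z 81.6
```

Call:
{"name": "send_rows", "arguments": {"rows": [[3.8, [0, 0, 0.5], 0], [3.8, [0, 0, 0.15], 0], [3.8, [0, 0, 0], 0], [3.8, [0, 0, 0], 0]]}}

```text
t: 4.97
tool_pos: [0.5879, 0.3399, 0.0309]
tool_rot: [2.565, 1.813, 0.0]
contact_force: [-1.0, -0.5, -0.3]
opening: 0.0401
grip_force: 30.4
```

Call:
{"name": "send_rows", "arguments": {"rows": [[3.8, [0, 0, 0.15], 0], [3.8, [0, 0, 0], 0], [3.8, [0, 0, 0], 0]]}}

```text
t: 5.35
tool_pos: [0.588, 0.3401, 0.0303]
tool_rot: [2.566, 1.813, 0.001]
contact_force: [-2.8, -0.4, 5.6]
opening: 0.0398
grip_force: 32.6
```

Call:
{"name": "send_rows", "arguments": {"rows": [[5.5, [0, 0, 0], 0], [8.5, [0, 0, 0], 0], [8.5, [0, 0, 0], 0], [8.5, [0, 0, -3], 0], [8.5, [0, 0, -5], 0], [8.5, [0, 0, -5], 0], [8.5, [-4, 1, 0], 4], [8.5, [-5, 1, 0], 4], [8.5, [-5, 0.5, 0], 4], [8.5, [0, 0, 0], 0]]}}

```text
t: 6.6
tool_pos: [0.5534, 0.1998, 0.1586]
tool_rot: [2.744, 1.53, -0.002]
contact_force: [-0.2, 0.1, 0.4]
opening: 0.0847
grip_force: 0.0
```

```bash
python3 - <<'E'
from h import *
im=ctrl.get_image("wrist"); save("pics/w5.png",im); P=cloud(im)
rect(P,"cap",clean(box(P,.54,.64,.29,.39,.065,.085)))
rect(P,"body",clean(box(P,.54,.64,.29,.39,.040,.068)))
rect(P,"plate",clean(box(P,.46,.64,.0,.19,.0675,.08)))
rect(P,"case",clean(box(P,.46,.64,.0,.19,.0585,.0675)))
im=ctrl.get_image("scene");save("pics/s5.png",im);P=cloud(im)
rect(P,"plate",clean(box(P,.46,.64,.0,.19,.0675,.08)))
rect(P,"cap",clean(box(P,.54,.64,.29,.39,.065,.085)))
rect(P,"case",clean(box(P,.46,.64,.0,.19,.0585,.0675)))
go(.5432,.0832,-31.8)
E
```

```text
cap n 1475 c [587.  339.4] size [25.4 25.6] ang 60.2 z 74.5
body n 2179 c [586.9 339.6] size [42.8 42.9] ang 70.5 z 50.0
plate n 5657 c [543.4  83.4] size [105.2  48.2] ang 57.9 z 72.2
case n 2177 c [510.  106.2] size [61.4 33.5] ang 56.9 z 63.9
plate n 705 c [541.7  84.3] size [105.7  51.6] ang 58.7 z 71.2
cap n 140 c [585.5 342. ] size [24.4 24.6] ang 1.7 z 73.3
case n 327 c [508.9 106.1] size [60.7 37.1] ang 56.6 z 63.1
tool [0.5545 0.2021 0.1593] line -31.5 shift cm [-1.073e+01  5.250e+00 -1.000e-02] turn 0.3 q6 0.77
```

View pics/w5.png

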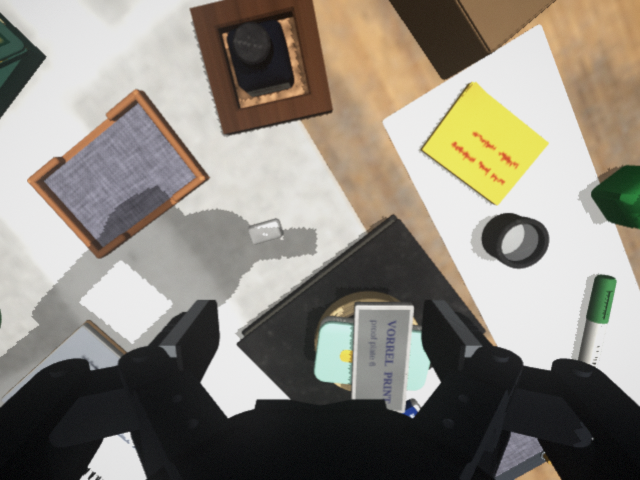

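The bottle stands in the well, seen at (260,55), with its cap top at 74 mm as expected. The plate lies at (383,355).

Call:
{"name": "send_rows", "arguments": {"rows": [[8.5, [-3.5, 1.7, 0], 0.5], [7, [-3.7, 1.8, 0], 0], [5.8, [-3.55, 1.75, 1], 0], [5.8, [0, 0, 3], 0], [5.8, [0, 0, 1], 0], [5.8, [0, 0, 0], 0], [5.8, [0, 0, 0], 0]]}}

```text
t: 7.58
tool_pos: [0.5432, 0.084, 0.1104]
tool_rot: [2.746, 1.525, 0.003]
contact_force: [-0.1, 0.7, 0.2]
opening: 0.0583
grip_force: 0.0
```

```bash
python3 - <<'E'
from h import *
im=ctrl.get_image("wrist"); P=cloud(im)
f=im["frame"][180:420,120:520]; r=P[180:420,120:520,2]*1000
cv2.imwrite("pics/w6.png",cv2.resize(f,None,fx=2,fy=2)[...,::-1])
go(.5434,.0834,-32.1)
for v in range(250,360,10):
  print(v,np.round(P[v,200:300:6,2]*1000).tolist())
E
```

```text
tool [0.5433 0.0839 0.1105] line -31.9 shift cm [-0.04  0.03  0.  ] turn 0.2 q6 0.58
250 [27.0, 26.0, 27.0, 26.0, 26.0, 26.0, 26.0, 65.0, 64.0, 64.0, 64.0, 65.0, 64.0, 64.0, 72.0, 72.0, 72.0]
260 [26.0, 27.0, 27.0, 28.0, 28.0, 27.0, 62.0, 64.0, 63.0, 64.0, 65.0, 64.0, 66.0, 64.0, 73.0, 72.0, 73.0]
270 [26.0, 25.0, 26.0, 27.0, 27.0, 26.0, 63.0, 63.0, 63.0, 64.0, 64.0, 64.0, 65.0, 65.0, 73.0, 72.0, 72.0]
280 [26.0, 27.0, 26.0, 27.0, 27.0, 27.0, 63.0, 65.0, 64.0, 65.0, 65.0, 64.0, 65.0, 65.0, 72.0, 72.0, 74.0]
290 [28.0, 27.0, 27.0, 26.0, 26.0, 27.0, 27.0, 64.0, 65.0, 64.0, 65.0, 63.0, 64.0, 64.0, 71.0, 72.0, 73.0]
300 [27.0, 28.0, 27.0, 27.0, 27.0, 27.0, 153.0, 154.0, 151.0, 141.0, 26.0, 47.0, 45.0, 63.0, 72.0, 72.0, 72.0]
310 [27.0, 26.0, 25.0, 154.0, 154.0, 162.0, 162.0, 163.0, 154.0, 142.0, 27.0, 28.0, 26.0, 45.0, 73.0, 72.0, 73.0]
320 [1.0, 26.0, 162.0, 163.0, 172.0, 171.0, 170.0, 165.0, 154.0, 143.0, 27.0, 27.0, 27.0, 27.0, 72.0, 73.0, 72.0]
330 [171.0, 171.0, 170.0, 178.0, 177.0, 178.0, 173.0, 165.0, 155.0, 145.0, 27.0, 26.0, 27.0, 27.0, 71.0, 74.0, 72.0]
340 [188.0, 187.0, 184.0, 186.0, 178.0, 180.0, 175.0, 165.0, 157.0, 27.0, 28.0, 27.0, 26.0, 27.0, 28.0, 27.0, 27.0]
350 [191.0, 191.0, 190.0, 191.0, 191.0, 178.0, 175.0, 167.0, 157.0, 27.0, 27.0, 27.0, 28.0, 27.0, 28.0, 28.0, 27.0]
```

View pics/w6.png

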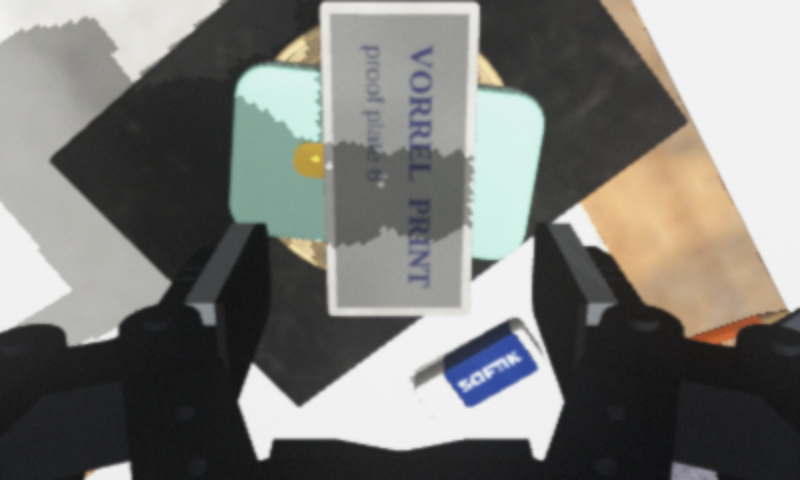

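The plate is centred between the fingers, with the tip edges near (250,240) and (550,240) in the crop. I'll check the tip height from the depth.

```bash
python3 - <<'E'
from h import *
from scipy.spatial.transform import Rotation as R
im=ctrl.get_image("wrist"); P=cloud(im); o=ctrl.get_obs()
T=(P-o["tool_pos"])@R.from_rotvec(o["tool_rot"]).as_matrix()*1000
for v in (296,300,305,310,320):
  for u0,u1,st in((250,262,1),(402,386,-1)):
    print(v,u0,[np.round(T[v,u],0).tolist() for u in range(u0,u1,st) if T[v,u,2]<20])
go(.5434,.0834,-32.1)
E
```

```text
296 250 [[11.0, -28.0, -38.0], [10.0, -28.0, -36.0], [9.0, -28.0, -34.0], [8.0, -28.0, -32.0]]
296 402 [[11.0, 34.0, -39.0], [12.0, 33.0, -40.0], [12.0, 33.0, -40.0], [12.0, 33.0, -39.0], [12.0, 32.0, -39.0], [12.0, 32.0, -40.0], [12.0, 31.0, -40.0], [12.0, 31.0, -40.0], [12.0, 31.0, -40.0], [12.0, 30.0, -40.0], [12.0, 30.0, -40.0], [11.0, 30.0, -39.0], [10.0, 30.0, -36.0], [10.0, 30.0, -35.0], [8.0, 30.0, -32.0]]
300 250 [[10.0, -28.0, -39.0], [9.0, -28.0, -37.0], [8.0, -28.0, -35.0], [7.0, -28.0, -33.0], [5.0, -29.0, -29.0]]
300 402 [[12.0, 33.0, -44.0], [12.0, 33.0, -43.0], [12.0, 32.0, -43.0], [11.0, 32.0, -43.0], [12.0, 32.0, -43.0], [12.0, 31.0, -44.0], [11.0, 31.0, -43.0], [12.0, 30.0, -44.0], [12.0, 30.0, -45.0], [12.0, 30.0, -43.0], [10.0, 30.0, -41.0], [9.0, 30.0, -38.0], [9.0, 30.0, -37.0], [8.0, 30.0, -36.0], [7.0, 30.0, -32.0], [6.0, 30.0, -31.0]]
305 250 [[7.0, -28.0, -38.0], [6.0, -28.0, -37.0], [6.0, -28.0, -35.0], [5.0, -28.0, -33.0], [3.0, -28.0, -31.0]]
305 402 [[11.0, 32.0, -47.0], [11.0, 32.0, -47.0], [12.0, 31.0, -48.0], [12.0, 31.0, -48.0], [12.0, 31.0, -48.0],
[... 533 characters left out ...]
, [7.0, 30.0, -43.0], [6.0, 30.0, -42.0], [6.0, 30.0, -40.0], [5.0, 30.0, -38.0], [4.0, 30.0, -36.0], [3.0, 30.0, -34.0], [2.0, 30.0, -32.0]]
320 250 [[2.0, -28.0, -41.0], [0.0, -28.0, -38.0], [-0.0, -28.0, -38.0], [-1.0, -28.0, -36.0], [-2.0, -28.0, -34.0], [-4.0, -28.0, -30.0]]
320 402 [[11.0, 30.0, -58.0], [10.0, 30.0, -57.0], [9.0, 30.0, -55.0], [8.0, 30.0, -54.0], [7.0, 30.0, -52.0], [7.0, 30.0, -51.0], [6.0, 30.0, -49.0], [5.0, 30.0, -48.0], [4.0, 30.0, -46.0], [4.0, 30.0, -45.0], [3.0, 30.0, -43.0], [2.0, 30.0, -41.0], [-0.0, 30.0, -38.0], [-1.0, 30.0, -36.0], [-1.0, 30.0, -36.0], [-3.0, 30.0, -32.0]]
tool [0.5432 0.0838 0.1105] line -31.9 shift cm [-0.02  0.03  0.  ] turn 0.2 q6 0.58
```

```bash
python3 - <<'E'
from h import *
from scipy.spatial.transform import Rotation as R
for n in("scene","side"):
  im=ctrl.get_image(n); P=cloud(im); o=ctrl.get_obs()
  T=(P-o["tool_pos"])@R.from_rotvec(o["tool_rot"]).as_matrix()*1000
  m=(abs(T[...,0])<16)&(abs(T[...,1])<60)&(T[...,2]<25)&(T[...,2]>-60)
  print(n,m.sum()); Q=T[m]; print(np.histogram(Q[:,2],np.arange(-60,30,5)))
  q=Q[np.argsort(-Q[:,2])][:12]; print(np.round(q).tolist())
  f=im["frame"]; vv,uu=np.where(m); v,u=int(vv.mean()),int(uu.mean()); print(u,v)
  cv2.imwrite(f"pics/c_{n}.png",cv2.resize(f[max(0,v-75):v+75,max(0,u-65):u+65],None,fx=3,fy=4,interpolation=cv2.INTER_CUBIC)[...,::-1])
a=cv2.hconcat([cv2.resize(cv2.imread(f"pics/c_{n}.png"),(390,600)) for n in("scene","side")]); cv2.imwrite("pics/c.png",a)
E
```

```text
scene 233
(array([47, 41, 36, 46, 36, 23,  4,  0,  0,  0,  0,  0,  0,  0,  0,  0,  0]), array([-60, -55, -50, -45, -40, -35, -30, -25, -20, -15, -10,  -5,   0,
         5,  10,  15,  20,  25]))
[[0.0, -33.0, -28.0], [8.0, -34.0, -29.0], [-4.0, -34.0, -30.0], [-3.0, -33.0, -30.0], [4.0, 29.0, -30.0], [-3.0, 29.0, -31.0], [7.0, -33.0, -31.0], [7.0, 29.0, -31.0], [-8.0, -35.0, -31.0], [0.0, 28.0, -32.0], [-7.0, 28.0, -32.0], [6.0, -35.0, -32.0]]
306 194
side 150
(array([27, 23, 21, 27, 27, 17,  8,  0,  0,  0,  0,  0,  0,  0,  0,  0,  0]), array([-60, -55, -50, -45, -40, -35, -30, -25, -20, -15, -10,  -5,   0,
         5,  10,  15,  20,  25]))
[[1.0, 31.0, -26.0], [-4.0, -33.0, -28.0], [10.0, 33.0, -28.0], [-4.0, 34.0, -29.0], [-2.0, 35.0, -29.0], [-2.0, -31.0, -29.0], [1.0, -33.0, -30.0], [7.0, 34.0, -30.0], [-6.0, -31.0, -30.0], [-9.0, 35.0, -30.0], [0.0, -29.0, -31.0], [-7.0, 36.0, -31.0]]
333 223
```

View pics/c.png

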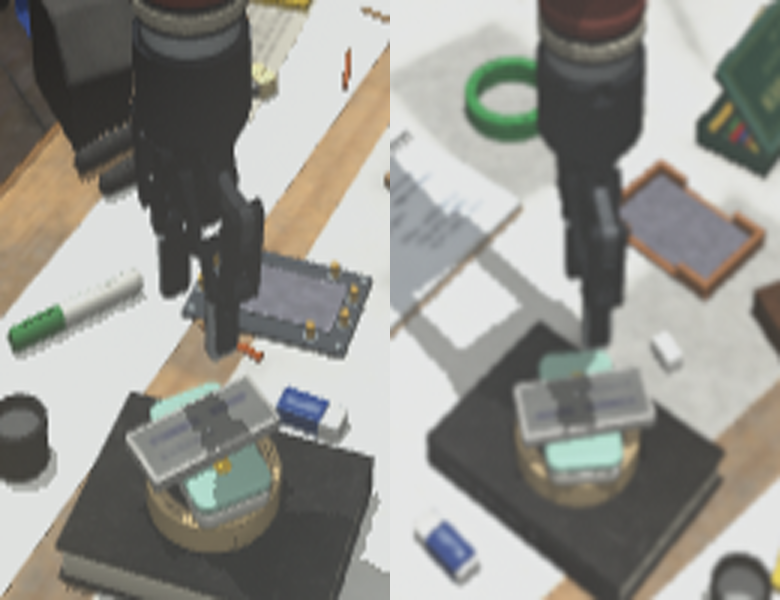

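All three cameras agree that at this opening the real fingertips sit about 29 mm behind the reported TCP. I'll plan heights from the seen tips.

Call:
{"name": "send_rows", "arguments": {"rows": [[5.6, [0, 0, 3], 0], [5.6, [0, 0, 2.5], 0], [5.6, [0, 0, 1.2], 0], [5.6, [0, 0, 0], 0], [5.6, [0, 0, 0], 0]]}}

```text
t: 8.4
tool_pos: [0.5433, 0.0833, 0.0435]
tool_rot: [2.747, 1.523, 0.003]
contact_force: [0.1, 0.6, 0.2]
opening: 0.0561
grip_force: 0.0
```

```bash
cat >> h.py <<'E'
def tips():
    "tip z (mm, world) per finger and offset behind TCP, from wrist depth (inner pad faces)"
    from scipy.spatial.transform import Rotation as R
    im=ctrl.get_image("wrist"); P=cloud(im); o=ctrl.get_obs()
    T=(P-o["tool_pos"])@R.from_rotvec(o["tool_rot"]).as_matrix()*1000
    h=o["opening"]*500
    for s in(-1,1):
        m=(abs(T[...,0])<10)&(abs(s*T[...,1]-h-1)<5)&(T[...,2]<-5)&(T[...,2]>-60)
        z=np.sort(P[m][:,2])*1000
        print("tip",s,m.sum(),np.round(z[[0,5,10]],1) if len(z)>10 else z,"tcp",round(o["tool_pos"][2]*1000,1),"open",round(o["opening"]*1000,1))
    return im,P
E
python3 - <<'E'
from h import *
im,P=tips()
go(.5434,.0834,-32.1)
E
```

```text
tip -1 1186 [62.4 62.7 62.8] tcp 43.6 open 55.9
tip 1 1307 [62.1 62.5 62.6] tcp 43.6 open 55.9
tool [0.5434 0.0833 0.0436] line -32.0 shift cm [ 0.01 -0.01 -0.  ] turn 0.1 q6 0.58
```

Call:
{"name": "send_rows", "arguments": {"rows": [[5.4, [0, 0, 0.55], 0], [5.2, [0, 0, 0], 0], [5.0, [0, 0, 0], 0], [5.0, [0, 0, 0], 0], [5.0, [0, 0, 0], 0]]}}

```text
t: 9.07
tool_pos: [0.5424, 0.0832, 0.0368]
tool_rot: [2.748, 1.523, 0.0]
contact_force: [1.1, -0.2, -0.1]
opening: 0.0502
grip_force: 0.0
```

```bash
python3 - <<'E'
from h import *
from scipy.spatial.transform import Rotation as R
im=ctrl.get_image("wrist"); P=cloud(im); o=ctrl.get_obs()
T=(P-o["tool_pos"])@R.from_rotvec(o["tool_rot"]).as_matrix()*1000
for v in range(295,345,8):
  for a,b,st in((225,300,1),(430,340,-1)):
    l=[(u,np.round(T[v,u]).tolist(),round(P[v,u,2]*1000)) for u in range(a,b,st)]
    k=[i for i in range(1,len(l)) if l[i-1][1][2]<-28 and l[i][1][2]>l[i-1][1][2]+4]
    print(v,l[k[-1]-1] if k else None, l[k[-1]] if k else None)
E
```

```text
Traceback (most recent call last):
ValueError: cannot convert float NaN to integer
```

Call:
{"name": "send_rows", "arguments": {"rows": [[4.6, [0, 0, 0], 0], [4.6, [0, 0, 0], 0], [4.6, [0, 0, 0], 0], [4.6, [0, 0, 0], 0]], "newtons": 40}}

```text
t: 9.62
tool_pos: [0.5424, 0.0833, 0.037]
tool_rot: [2.748, 1.523, 0.0]
contact_force: [-1.1, -0.3, 3.8]
opening: 0.0467
grip_force: 37.7
```

Call:
{"name": "send_rows", "arguments": {"rows": [[4.4, [0, 0, -0.5], 0], [4.4, [0, 0, -1.5], 0], [4.4, [0, 0, -3], 0], [4.4, [0, 0, -3], 0], [4.4, [0, 0, 0], 0]]}}

```text
t: 10.25
tool_pos: [0.5448, 0.0833, 0.1205]
tool_rot: [2.745, 1.521, 0.01]
contact_force: [-0.3, 0.0, -0.6]
opening: 0.0466
grip_force: 41.3
```

```bash
python3 - <<'E'
from h import *
im=ctrl.get_image("wrist"); save("pics/w7.png",im); P=cloud(im)
z=ctrl.get_obs()["tool_pos"][2]
rect(P,"plate",clean(box(P,.46,.64,0,.19,z+.022,z+.045)))
m=clean(box(P,.46,.64,0,.19,z+.022,z+.045)); Q=P[m]; A=np.c_[Q[:,:2]-Q[:,:2].mean(0),np.ones(len(Q))]; print("tilt deg",np.degrees(np.linalg.lstsq(A,Q[:,2],rcond=None)[0][:2]))
rect(P,"case",clean(box(P,.46,.64,.0,.19,.0565,.0695)))
rect(P,"tape",clean(box(P,.46,.64,.0,.19,.040,.05)))
rect(P,"bed",clean(box(P,.49,.68,-.21,-.07,.0035,.025)))
go(.589,-.141,0)
E
```

```text
plate n 23975 c [547.1  85.9] size [98.4 59.5] ang 58.0 z 155.5
tilt deg [ 0.25903894 -0.17601764]
case n 1952 c [505.  110.3] size [58.  19.3] ang 57.1 z 63.9
tape n 230 c [560.9 124.1] size [ 3.7 32.3] ang 57.8 z 45.4
bed n 1025 c [ 657.8 -121.9] size [22.7 78.4] ang 23.1 z 6.0
tool [0.5433 0.0833 0.1181] line -32.0 shift cm [-1.659e+01  1.576e+01  1.000e-02] turn -32.0 q6 0.58
```

View pics/w7.png

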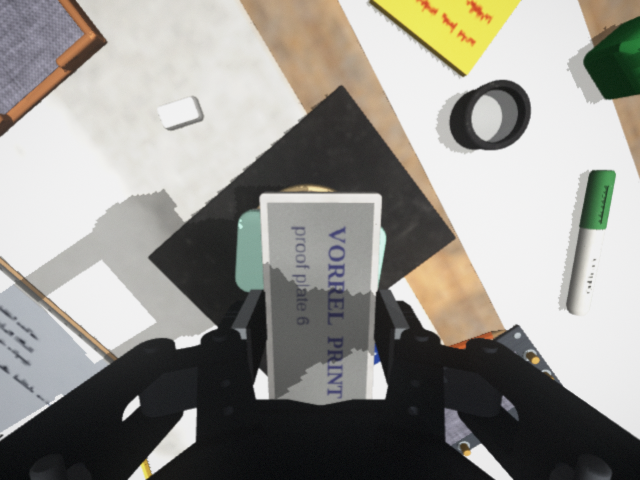

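The plate is held level at (320,300); the case and roll beneath were not disturbed. The bed peeks in at the lower right.

Call:
{"name": "send_rows", "arguments": {"rows": [[4.4, [0, 0, -0.5], 5], [4.4, [0, 0, 0], 10], [4.4, [0, 0, 0], 10.5], [4.4, [0, 0, 0], 10.5], [4.4, [0, 0, 0], 10.5], [4.4, [0, 1.5, 0], 4], [4.4, [0, 4, 0], 0], [4.4, [0, 4, 0], 0], [4.4, [0, 2.5, 0], 0], [4.4, [0, 0, 0], 0]]}}

```text
t: 11.55
tool_pos: [0.5579, -0.0367, 0.1197]
tool_rot: [-3.134, -0.201, 0.005]
contact_force: [0.3, 0.2, -0.5]
opening: 0.0466
grip_force: 41.4
```

```bash
python3 - <<'E'
from h import *
im=ctrl.get_image("wrist"); save("pics/w8.png",im); P=cloud(im)
z=ctrl.get_obs()["tool_pos"][2]
m=clean(box(P,.44,.7,-.15,.12,z+.028,z+.042));rect(P,"plate",m)
Q=P[m]; A=np.c_[Q[:,:2]-Q[:,:2].mean(0),np.ones(len(Q))]; print("tilt deg",np.degrees(np.linalg.lstsq(A,Q[:,2],rcond=None)[0][:2]))
m=clean(box(P,.49,.70,-.21,-.06,.0035,.009));rect(P,"bed",m)
go(.589,-.141,-82.7)
E
```

```text
plate n 23939 c [562.1 -36.4] size [98.  59.8] ang 7.4 z 154.6
tilt deg [-0.39459419  0.01678028]
bed n 18156 c [ 588.8 -141.6] size [146.   92.4] ang 6.9 z 6.3
tool [ 0.5579 -0.0357  0.1199] line -82.6 shift cm [ 1.72 10.85 -0.02] turn 0.1 q6 1.24
```

View pics/w8.png

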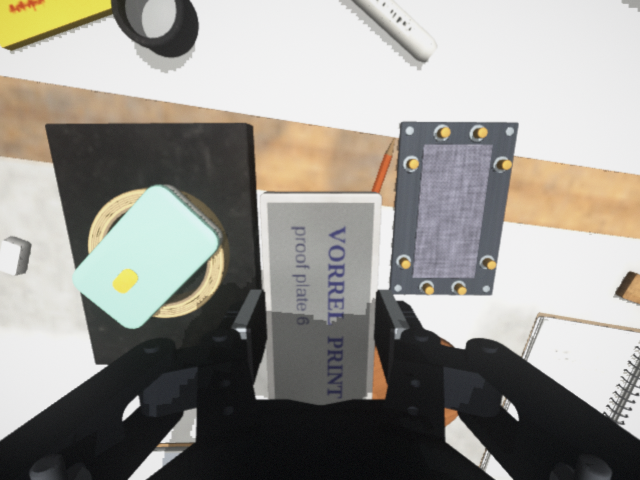

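The bed is fully visible, from (400,122) to (505,295), centred at (0.589, -0.1415) with its long axis at +6.9°. The plate is aligned with it.

Call:
{"name": "send_rows", "arguments": {"rows": [[4.4, [0.4, 2.5, 0], 0.5], [4.4, [0.5, 3.5, 0], 0], [4.4, [0.5, 3, 0], 0], [4.4, [0.35, 1.9, 0], 0], [4.4, [0, 0, 2], 0], [4.4, [0, 0, 3], 0], [4.4, [0, 0, 2.2], 0], [4.4, [0, 0, 0.8], 0], [4.4, [0, 0, 0], 0], [4.4, [0, 0, 0], 0]]}}

```text
t: 12.85
tool_pos: [0.5906, -0.1415, 0.0428]
tool_rot: [3.135, 0.192, 0.003]
contact_force: [0.7, -0.2, -0.5]
opening: 0.0465
grip_force: 41.4
```

```bash
python3 - <<'E'
from h import *
im=ctrl.get_image("wrist"); P=cloud(im)
z=ctrl.get_obs()["tool_pos"][2]
rect(P,"plate",clean(box(P,.49,.7,-.2,-.08,z+.031,z+.039)))
rect(P,"bed",clean(box(P,.49,.70,-.21,-.06,.0035,.009)))
go(.5888,-.1416,-83.1)
E
```

```text
plate n 23641 c [ 594.6 -140.9] size [97.9 59.8] ang 7.0 z 77.7
bed n 9286 c [ 617.2 -138.3] size [88.3 92.2] ang 7.0 z 5.9
tool [ 0.5908 -0.1416  0.043 ] line -83.0 shift cm [-0.2  -0.03 -0.  ] turn 0.1 q6 1.09
```

Call:
{"name": "send_rows", "arguments": {"rows": [[4.4, [-0.2, 0, 0.5], 0], [4.4, [0, 0, 0.4], 0], [4.4, [0, 0, 0], 0], [4.4, [0, 0, 0], 0]]}}

```text
t: 13.4
tool_pos: [0.5879, -0.1419, 0.0326]
tool_rot: [-3.136, -0.192, 0.0]
contact_force: [0.0, -0.8, -0.8]
opening: 0.0467
grip_force: 41.4
```

Call:
{"name": "send_rows", "arguments": {"rows": [[4.4, [0, 0, 0.1], 0], [4.4, [0, 0, 0.05], 0], [4.4, [0, 0, 0], 0], [4.4, [0, 0, 0], 0]]}}

```text
t: 13.9
tool_pos: [0.5879, -0.1418, 0.0312]
tool_rot: [3.136, 0.192, -0.0]
contact_force: [-0.0, 0.6, -0.9]
opening: 0.0472
grip_force: 41.4
```

Call:
{"name": "send_rows", "arguments": {"rows": [[4.4, [0, 0, 0.1], 0], [4.4, [0, 0, 0], 0], [4.4, [0, 0, 0], 0]]}}

```text
t: 14.28
tool_pos: [0.5879, -0.1418, 0.0302]
tool_rot: [-3.136, -0.192, 0.0]
contact_force: [-0.0, -0.6, -1.0]
opening: 0.0462
grip_force: 41.4
```

Call:
{"name": "send_rows", "arguments": {"rows": [[4.4, [0, 0, 0.1], 0], [4.4, [0, 0, 0], 0], [4.4, [0, 0, 0.05], 0], [4.4, [0, 0, 0], 0], [4.4, [0, 0, 0], 0]]}}

```text
t: 14.9
tool_pos: [0.5879, -0.1418, 0.0287]
tool_rot: [3.136, 0.192, -0.0]
contact_force: [-0.6, -0.3, 0.1]
opening: 0.0464
grip_force: 41.4
```

```bash
python3 - <<'E'
from h import *
im=ctrl.get_image("wrist"); P=cloud(im)
m=clean(box(P,.49,.7,-.2,-.08,.0105,.03)); rect(P,"plate",m)
im=ctrl.get_image("scene"); P=cloud(im)
rect(P,"plate",clean(box(P,.49,.7,-.2,-.08,.0105,.03)))
go(.5888,-.1416)
E
```

```text
plate n 193 c [ 651.4 -120. ] size [7.  7.8] ang 7.1 z 15.4
plate few 9
tool [ 0.5879 -0.1418  0.0287] line -83.0 shift cm [ 0.09 -0.01  0.  ] turn None q6 1.09
```

I had the sign of the offset wrong: the plate's underside is 26 mm above the reported TCP, so it is still 55 mm up. Lowering further.

Call:
{"name": "send_rows", "arguments": {"rows": [[4.4, [0.05, 0, 2], 0], [4.4, [0, 0, 1.5], 0], [4.4, [0, 0, 0.7], 0], [4.4, [0, 0, 0.3], 0], [4.4, [0, 0, 0], 0], [4.4, [0, 0, 0], 0]]}}

```text
t: 15.75
tool_pos: [0.5889, -0.1419, -0.0157]
tool_rot: [3.135, 0.192, 0.002]
contact_force: [-1.0, 0.1, -1.4]
opening: 0.0464
grip_force: 41.4
```

```bash
python3 - <<'E'
from h import *
im=ctrl.get_image("wrist"); P=cloud(im)
m=clean(box(P,.49,.7,-.2,-.08,.0105,.03)); rect(P,"plate",m)
go(.5888,-.1416)
E
```

```text
plate n 24186 c [ 592.8 -141.5] size [98.2 59.9] ang 7.0 z 19.3
tool [ 0.5889 -0.1419 -0.0156] line -83.0 shift cm [-0.01 -0.03 -0.  ] turn None q6 1.09
```

Call:
{"name": "send_rows", "arguments": {"rows": [[4.4, [0, 0, 0.3], 0], [4.4, [0, 0, 0.1], 0], [4.4, [0, 0, 0.05], 0], [4.4, [0, 0, 0], 0], [4.4, [0, 0, 0], 0]]}}

```text
t: 16.42
tool_pos: [0.5884, -0.1417, -0.02]
tool_rot: [-3.136, -0.192, 0.001]
contact_force: [-3.6, 1.3, 4.7]
opening: 0.0465
grip_force: 42.1
```

Call:
{"name": "send_rows", "arguments": {"rows": [[5.2, [0, 0, 0], 0], [6.2, [0, 0, 0], 0], [6.5, [0, 0, 0], 0], [6.5, [0, 0, -2], 0], [6.5, [0, 0, -5], 0], [7, [0, 0, -6], 0], [7.5, [0, -6, -2], 0], [8.5, [-1, -6, 0], 0], [8.5, [-1, -6, 0], 0], [8.5, [0, 0, 0], 0]]}}

```text
t: 17.68
tool_pos: [0.5459, 0.037, 0.1305]
tool_rot: [-3.135, -0.2, -0.003]
contact_force: [1.2, 0.2, 0.5]
opening: 0.0849
grip_force: 0.0
```

```bash
python3 - <<'E'
from h import *
im=ctrl.get_image("wrist"); save("pics/w9.png",im); P=cloud(im)
rect(P,"plate",clean(box(P,.49,.7,-.2,-.08,.0105,.03)))
rect(P,"bed",clean(box(P,.49,.70,-.21,-.06,.0035,.009)))
m=clean(box(P,.44,.66,-.02,.2,.058,.070)); rect(P,"case",m)
rect(P,"tape",box(P,.44,.66,-.02,.2,.041,.049))
z=box(P,.44,.66,-.02,.2,.041,.049)
q=cv2.fitEllipse((P[z][:,:2]*1000).astype(np.float32)[::3]); print(q)
print(cv2.minEnclosingCircle((P[clean(z)][:,:2]*1000).astype(np.float32)))
im=ctrl.get_image("scene");P=cloud(im)
rect(P,"case",clean(box(P,.44,.66,-.02,.2,.058,.070)))
go(.544,.083,57)
E
```

```text
plate n 7378 c [ 588.5 -141.9] size [104.9  50.5] ang 7.2 z 15.1
bed n 9491 c [ 589.  -141.4] size [146.1  93.2] ang 7.1 z 6.0
case n 10937 c [537.5  83.3] size [ 60.1 101.4] ang 51.5 z 63.9
tape n 2631 c [535.5  83.1] size [99.6 75.3] ang 51.2 z 45.5Traceback (most recent call last):
  File "<stdin>", line 8, in <module>
cv2.error: OpenCV(4.12.0) /io/opencv/modules/imgproc/src/shapedescr.cpp:356: error: (-215:Assertion failed) n >= 0 && (depth == CV_32F || depth == CV_32S) in function 'fitEllipseNoDirect'
```

View pics/w9.png

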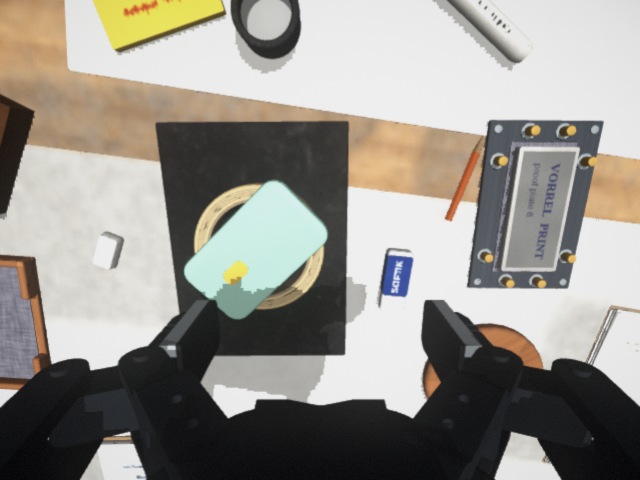

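The plate lies flat between the pins, at (540,210). The case is at (255,250), measured as centre (0.5375, 0.0833) with its short axis at 51.5°.

Call:
{"name": "send_rows", "arguments": {"rows": [[8.5, [-0.3, -4.7, 0], 3.5], [8.5, [0, 0, 0], 10.5], [7.6, [0, 0, 0], 10.5], [7.2, [0, 0, 0], 10.5], [7.2, [0, 0, 1], 10.5], [7.2, [0, 0, 3], 0], [7.2, [0, 0, 3], 0], [7.2, [0, 0, 0], 0]]}}

```text
t: 18.73
tool_pos: [0.5364, 0.0787, 0.0569]
tool_rot: [2.963, -1.038, -0.007]
contact_force: [-0.5, 0.1, 0.0]
opening: 0.072
grip_force: 0.0
```

```bash
cat >> h.py <<'E'
def tip2():
    from scipy.spatial.transform import Rotation as R
    im=ctrl.get_image("wrist"); P=cloud(im); o=ctrl.get_obs()
    T=(P-o["tool_pos"])@R.from_rotvec(o["tool_rot"]).as_matrix()*1000
    h=o["opening"]*500
    for s in(-1,1):
        m=(abs(T[...,0])<11)&(abs(s*T[...,1]-h)<2.5)&(T[...,2]<-5)&(T[...,2]>-60)
        q=np.round(np.histogram(T[m][:,2],np.arange(-60,-4,3))[0]); print("tip",s,dict(zip(range(-60,-7,3),q.tolist())))
    print("open",o["opening"]*1000,"tcp",o["tool_pos"]); return im,P
E
python3 - <<'E'
from h import *
im,P=tip2()
rect(P,"case",clean(box(P,.44,.66,-.02,.2,.058,.070)))
go(.5375,.0833,51.5)
E
```

```text
tip -1 {-60: 174, -57: 173, -54: 151, -51: 161, -48: 126, -45: 139, -42: 127, -39: 117, -36: 78, -33: 17, -30: 0, -27: 0, -24: 0, -21: 0, -18: 0, -15: 0, -12: 0, -9: 0}
tip 1 {-60: 173, -57: 169, -54: 146, -51: 152, -48: 126, -45: 121, -42: 129, -39: 94, -36: 85, -33: 12, -30: 0, -27: 0, -24: 0, -21: 0, -18: 0, -15: 0, -12: 0, -9: 0}
open 72.42538125667818 tcp [0.53786289 0.07895052 0.05877703]
case n 21013 c [537.6  83.5] size [ 60.2 101.4] ang 51.4 z 63.9
tool [0.5379 0.079  0.0588] line -128.6 shift cm [-0.3  -0.32 -0.  ] turn -0.1 q6 2.25
```

Call:
{"name": "send_rows", "arguments": {"rows": [[7.2, [-0.3, -0.3, 0], 0], [7.2, [0, 0, 2], 0], [6.8, [0, 0, 1.9], 0], [6.4, [0, 0, 0], 0], [6.2, [0, 0, 0], 0], [6.2, [0, 0, 0], 0]]}}

```text
t: 19.52
tool_pos: [0.538, 0.0843, 0.0206]
tool_rot: [-2.966, 1.036, -0.002]
contact_force: [0.5, -0.2, 0.3]
opening: 0.0621
grip_force: 0.1
```

```bash
python3 - <<'E'
from h import *
im,P=tip2()
rect(P,"case",clean(box(P,.44,.66,-.02,.2,.058,.070)))
go(.5375,.0833,51.5)
E
```

```text
tip -1 {-60: 124, -57: 119, -54: 108, -51: 100, -48: 92, -45: 107, -42: 130, -39: 84, -36: 75, -33: 29, -30: 0, -27: 1, -24: 0, -21: 0, -18: 0, -15: 0, -12: 0, -9: 0}
tip 1 {-60: 117, -57: 122, -54: 103, -51: 106, -48: 94, -45: 215, -42: 95, -39: 1, -36: 0, -33: 0, -30: 0, -27: 0, -24: 0, -21: 0, -18: 0, -15: 0, -12: 0, -9: 0}
open 61.84190906745208 tcp [0.53803344 0.08430665 0.02061563]
case n 29661 c [539.7  78.3] size [67.  91.5] ang 51.4 z 63.9
tool [0.538  0.0843 0.0206] line -128.5 shift cm [ 0.02  0.11 -0.  ] turn 0.0 q6 2.26
```

Call:
{"name": "send_rows", "arguments": {"rows": [[6.3, [0, 0.1, 0.2], 0], [5.8, [0, 0, 0], 0], [5.6, [0, 0, 0], 0], [5.6, [0, 0, 0], 0], [5.6, [0, 0, 0], 0]], "newtons": 40}}

```text
t: 20.2
tool_pos: [0.5373, 0.0835, 0.0185]
tool_rot: [-2.966, 1.036, -0.001]
contact_force: [-0.1, 0.5, 4.3]
opening: 0.0588
grip_force: 43.3
```

Call:
{"name": "send_rows", "arguments": {"rows": [[5.6, [0, 0, -1], 0], [5.6, [0, 0, -3], 0], [5.6, [0, 0, -4], 0], [5.6, [0, 0, -2], -10], [5.6, [0, -1, 0], -10.5], [5.6, [0, -1, 0], -10.5], [5.6, [0, -1, 0], -10.5], [5.6, [-2, -3, 0], 0], [5.6, [-4, -4, 0], 0], [5.6, [-4, -3, 0], 0]]}}

```text
t: 21.45
tool_pos: [0.4393, 0.2073, 0.1177]
tool_rot: [-3.14, -0.082, 0.002]
contact_force: [0.7, 0.3, -0.5]
opening: 0.0592
grip_force: 43.1
```

Call:
{"name": "send_rows", "arguments": {"rows": [[5.6, [-2.5, -1, 0], 0], [5.6, [0, 0, 0], 0], [5.6, [0, 0, 0], 0]]}}

```text
t: 21.82
tool_pos: [0.416, 0.2148, 0.1182]
tool_rot: [3.14, 0.082, 0.001]
contact_force: [-0.7, 0.5, -0.5]
opening: 0.059
grip_force: 43.1
```

```bash
python3 - <<'E'
from h import *
im=ctrl.get_image("wrist"); save("pics/w10.png",im); P=cloud(im)
z=ctrl.get_obs()["tool_pos"][2]; t=ctrl.get_obs()["tool_pos"]
m=clean(box(P,t[0]-.1,t[0]+.1,t[1]-.1,t[1]+.1,z+.038,z+.052)); rect(P,"held case",m)
Q=P[m]; A=np.c_[Q[:,:2]-Q[:,:2].mean(0),np.ones(len(Q))]; print("tilt deg",np.degrees(np.linalg.lstsq(A,Q[:,2],rcond=None)[0][:2]))
rect(P,"tray",clean(box(P,.33,.51,.26,.41,.011,.022)))
m=clean(box(P,.33,.51,.26,.41,.0025,.022)); rect(P,"tray all",m)
im=ctrl.get_image("scene");P=cloud(im)
rect(P,"scene tray",clean(box(P,.33,.51,.26,.41,.0035,.022)))
rect(P,"scene tape",clean(box(P,.44,.66,-.02,.2,.041,.049)))
go(.422,.330,-87)
E
```

```text
held case n 30855 c [423.  215.2] size [89.9 85.9] ang 0.6 z 163.5
tilt deg [-0.27339363 -0.12666072]
tray n 2007 c [469.1 335.7] size [36.4 93. ] ang 3.1 z 15.3
tray all n 18501 c [420.4 336.3] size [133.6  99.6] ang 3.1 z 6.6
scene tray n 3092 c [422.4 330.2] size [139.8 101.6] ang 3.1 z 6.4
scene tape n 229 c [560.4  91.1] size [ 43.6 101.5] ang 15.0 z 44.5
tool [0.4163 0.2146 0.1182] line -87.1 shift cm [  1.16 -11.49  -0.  ] turn -0.1 q6 1.84
```

View pics/w10.png

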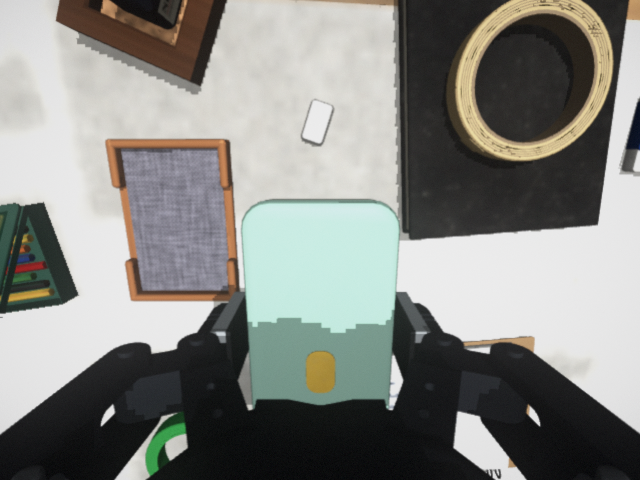

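The tray is at (175,220), centred at about (0.4205, 0.333) at 3.1°. The case is level in the gripper and aligned with it. The roll lies undisturbed at (535,80).

Call:
{"name": "send_rows", "arguments": {"rows": [[5.6, [0.2, -2, 0], 0], [5.6, [0.3, -3.6, 0], 0], [5.6, [0.3, -3.6, 0], 0], [5.6, [0.2, -2.6, 1], 0], [5.6, [0, 0, 3], 0], [5.6, [0, 0, 3], 0], [5.6, [0, 0, 2.5], 0], [5.6, [0, 0, 0.5], 0], [5.6, [0, 0, 0], 0], [5.6, [0, 0, 0], 0]]}}

```text
t: 23.18
tool_pos: [0.4205, 0.3339, 0.0194]
tool_rot: [-3.139, -0.082, -0.003]
contact_force: [-0.1, -0.2, -0.9]
opening: 0.0589
grip_force: 43.2
```

```bash
python3 - <<'E'
from h import *
im=ctrl.get_image("wrist"); save("pics/w11.png",im); P=cloud(im)
z=ctrl.get_obs()["tool_pos"][2]; t=ctrl.get_obs()["tool_pos"]
m=clean(box(P,t[0]-.1,t[0]+.1,t[1]-.1,t[1]+.1,z+.038,z+.052)); rect(P,"held case",m)
m=clean(box(P,.33,.51,.26,.41,.0025,.022)); rect(P,"tray all",m)
rect(P,"tray",clean(box(P,.33,.51,.26,.41,.011,.022)))
go(.4205,.3333,-86.9)
E
```

```text
held case n 30868 c [427.6 334.3] size [89.7 86.5] ang 1.0 z 64.8
tray all n 9340 c [449.4 334.7] size [75.7 92.2] ang 3.0 z 7.5
tray n 4326 c [468.9 335.7] size [36.9 92.2] ang 3.0 z 15.4
tool [0.4205 0.3339 0.0195] line -87.0 shift cm [ 0.    0.06 -0.  ] turn -0.1 q6 2.05
```

Call:
{"name": "send_rows", "arguments": {"rows": [[5.6, [0, 0.05, 2], 0], [5.6, [0, 0, 1.5], 0], [5.6, [0, 0, 0.3], 0], [5.6, [0, 0, 0.15], 0], [5.6, [0, 0, 0.1], 0], [5.6, [0, 0, 0], 0], [5.6, [0, 0, 0], 0]]}}

```text
t: 24.1
tool_pos: [0.4199, 0.3333, -0.0214]
tool_rot: [-3.14, -0.082, -0.002]
contact_force: [-2.3, -2.1, 5.7]
opening: 0.0591
grip_force: 43.9
```

Call:
{"name": "send_rows", "arguments": {"rows": [[6.4, [0, 0, 0], 0], [7.2, [0, 0, 0], 0], [7.4, [0, 0, 0], 0], [7.4, [0, 0, -2], 0], [7.4, [0, 0, -5], 0], [7, [0, 0, -6], 0], [6, [1, 4, -3], 0], [5, [3, 6, 0], 0], [4, [3, 6, 0], 0], [4, [0, 2.5, 0], 0]]}}

```text
t: 25.35
tool_pos: [0.4958, 0.1572, 0.1377]
tool_rot: [3.14, 0.077, 0.001]
contact_force: [-0.2, 0.8, -0.6]
opening: 0.04
grip_force: 0.0
```

```bash
python3 - <<'E'
from h import *
im=ctrl.get_image("wrist"); save("pics/w12.png",im); P=cloud(im)
rect(P,"case in tray",clean(box(P,.33,.51,.26,.41,.0185,.03)))
m=clean(box(P,.44,.66,-.02,.2,.041,.050)); rect(P,"tape",m); print(cv2.minEnclosingCircle((P[m][:,:2]*1000).astype(np.float32)))
Q=P[m][:,:2]*1000
A=np.c_[2*Q,np.ones(len(Q))]; c=np.linalg.lstsq(A,(Q**2).sum(1),rcond=None)[0]; print("fit",c[:2]," r rng",np.percentile(np.hypot(*(Q-c[:2]).T),[2,50,98]))
go(.54,.127,-87)
E
```

```text
case in tray n 6568 c [420.2 333.3] size [101.8  60.6] ang 3.1 z 23.9
tape n 6105 c [535.   83.6] size [99.7 99.5] ang 11.7 z 45.6
((534.6484375, 83.2035903930664), 50.48468017578125)
fit [535.27930212  83.94054305]  r rng [37.88086108 43.99999877 49.6941078 ]
tool [0.4952 0.1556 0.1373] line -87.2 shift cm [4.33 3.07 0.01] turn -0.2 q6 1.69
```

View pics/w12.png

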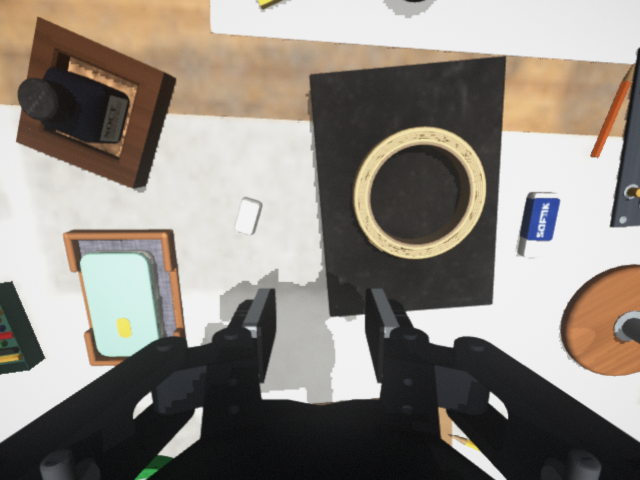

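The case lies flat in the tray at (120,300). The roll is at (420,192), centred at (0.535, 0.0836). I'll move over its near (+y) wall.

Call:
{"name": "send_rows", "arguments": {"rows": [[3, [2, 1.5, 0], 0], [3, [1.9, 1.35, 2], 0], [3, [0, 0, 2], 0], [3, [0, 0, 2], 0], [3, [0, 0, 0], 0], [3, [0, 0, 0], 0]]}}

```text
t: 26.15
tool_pos: [0.5346, 0.1339, 0.0777]
tool_rot: [-3.14, -0.084, -0.0]
contact_force: [0.6, -0.2, -0.0]
opening: 0.0301
grip_force: 0.0
```

```bash
python3 - <<'E'
from h import *
im,P=tip2()
m=clean(box(P,.44,.66,-.02,.2,.041,.050)); 
Q=P[m][:,:2]*1000
A=np.c_[2*Q,np.ones(len(Q))]; c=np.linalg.lstsq(A,(Q**2).sum(1),rcond=None)[0]; print("fit",c[:2]," r rng",np.percentile(np.hypot(*(Q-c[:2]).T),[2,50,98]))
go(.5328,.1275,-87)
E
```

```text
tip -1 {-60: 60, -57: 62, -54: 55, -51: 53, -48: 49, -45: 46, -42: 38, -39: 39, -36: 42, -33: 36, -30: 29, -27: 10, -24: 0, -21: 0, -18: 0, -15: 0, -12: 0, -9: 0}
tip 1 {-60: 64, -57: 59, -54: 56, -51: 53, -48: 51, -45: 40, -42: 46, -39: 39, -36: 41, -33: 37, -30: 31, -27: 10, -24: 0, -21: 0, -18: 0, -15: 0, -12: 0, -9: 0}
open 30.247616737176823 tcp [0.53515578 0.13381619 0.07833823]
fit [535.92665055  83.97630437]  r rng [37.68204879 43.86666004 49.64988418]
tool [0.5352 0.1338 0.0783] line -87.0 shift cm [-0.27  0.62 -0.  ] turn 0.0 q6 1.63
```

Call:
{"name": "send_rows", "arguments": {"rows": [[3, [-0.2, 0.6, 0], 0], [3, [0, 0, 3], 0], [3, [0, 0, 2.5], 0], [3, [0, 0, 1.5], 0], [3, [0, 0, 0.3], 0], [3, [0, 0, 0], 0]]}}

```text
t: 26.95
tool_pos: [0.5337, 0.1273, 0.0052]
tool_rot: [-3.14, -0.082, -0.002]
contact_force: [-0.1, 0.2, -0.5]
opening: 0.0299
grip_force: 0.0
```

Call:
{"name": "send_rows", "arguments": {"rows": [[2, [0, 0, 0], 0], [1, [0, 0, 0], 0], [1, [0, 0, 0], 0], [1, [0, 0, 0], 0], [1, [0, 0, 0], 0]], "newtons": 50}}

```text
t: 27.58
tool_pos: [0.534, 0.1274, 0.0056]
tool_rot: [-3.14, -0.082, -0.003]
contact_force: [-0.9, 1.1, 5.5]
opening: 0.0105
grip_force: 40.1
```

Call:
{"name": "send_rows", "arguments": {"rows": [[1, [0, 0, -0.5], 0], [1, [0, 0, -1.5], 0], [1, [0, 0, -3], 0], [1, [0, 0, -4], 0], [1, [0, 0, 0], 0], [1, [0, 0, 0], 0]]}}

```text
t: 28.32
tool_pos: [0.5327, 0.1272, 0.0942]
tool_rot: [3.14, 0.082, -0.001]
contact_force: [-0.1, -0.5, -2.2]
opening: 0.0106
grip_force: 39.5
```

```bash
python3 - <<'E'
from h import *
im=ctrl.get_image("wrist"); save("pics/w13.png",im); P=cloud(im)
o=ctrl.get_obs(); z=o["tool_pos"][2]; print(z,o["opening"],o["grip_force"])
m=clean(box(P,.44,.66,-.02,.2,z+.033,z+.047)); Q=P[m]
print("tilt deg",np.degrees(np.linalg.lstsq(np.c_[Q[:,:2]-Q[:,:2].mean(0),np.ones(len(Q))],Q[:,2],rcond=None)[0][:2]), np.median(Q[:,2]))
Q=Q[:,:2]*1000
A=np.c_[2*Q,np.ones(len(Q))]; c=np.linalg.lstsq(A,(Q**2).sum(1),rcond=None)[0]; print("fit",c[:2]," r rng",np.percentile(np.hypot(*(Q-c[:2]).T),[2,50,98]),len(Q))
rect(P,"book",clean(box(P,.39,.66,-.02,.19,.021,.031)))
im=ctrl.get_image("scene"); P=cloud(im); rect(P,"book scene",clean(box(P,.39,.66,-.02,.19,.021,.031)))
m=clean(box(P,.34,.50,-.23,-.07,.008,.017)); print(cv2.minEnclosingCircle((P[m][:,:2]*1000).astype(np.float32)))
go(.418,-.138)
E
```

```text
0.09320060708874978 0.010683528283459571 39.543415632670076
tilt deg [-0.0702205  0.0764481] 0.13397659969049494
fit [536.36582061  85.6166382 ]  r rng [35.5725187  43.68964532 51.65280026] 15599
book n 25041 c [566.4  91.1] size [126.1 145.8] ang 7.7 z 26.8
book scene n 3796 c [529.3  87.1] size [201.8 149.8] ang 7.5 z 25.9
((418.7199401855469, -138.53282165527344), 58.621158599853516)
tool [0.5318 0.1271 0.0928] line -87.0 shift cm [-12.75  25.88   0.04] turn None q6 1.62
```

View pics/w13.png

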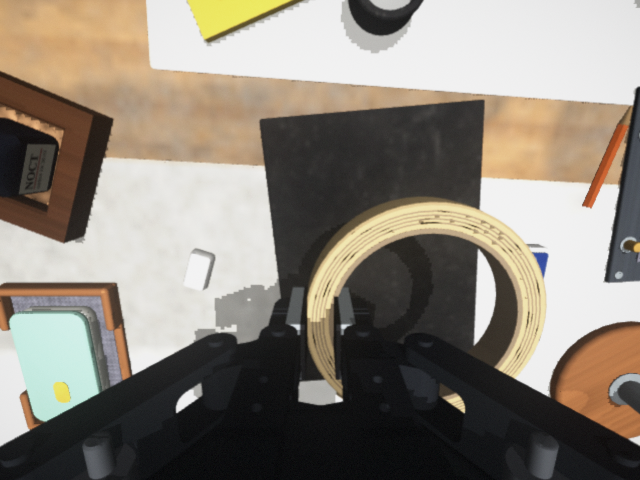

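The roll is held level at (430,310). The book has not moved, and the stand is at the right edge.

Call:
{"name": "send_rows", "arguments": {"rows": [[1, [-1, 1.5, 0], 0], [1, [-2, 3.5, 0], 0], [1, [-2.5, 4.2, 0], 0], [1, [-2.5, 4.2, 0], 0], [1, [-2.4, 4.2, 0], 0], [1, [-1.6, 2.8, 0], 0], [1, [-0.6, 1.1, 0], 0], [1, [0, 0, 0], 0], [1, [0, 0, 0], 0]]}}

```text
t: 29.55
tool_pos: [0.4187, -0.0934, 0.0943]
tool_rot: [-3.14, -0.083, 0.0]
contact_force: [-0.1, 0.4, -0.7]
opening: 0.0105
grip_force: 39.6
```

```bash
cat > roll.py <<'E'
from h import *
im=ctrl.get_image("wrist"); save("pics/w14.png",im); P=cloud(im)
o=ctrl.get_obs(); t=o["tool_pos"]; z=t[2]
def fit(m):
    Q=P[m][:,:2]*1000; A=np.c_[2*Q,np.ones(len(Q))]; c=np.linalg.lstsq(A,(Q**2).sum(1),rcond=None)[0]; return np.round(c[:2],1),len(Q)
print("roll",fit(clean(box(P,.3,.56,-.25,-.04,z+.035,z+.044))))
rect(P,"post",clean(box(P,.37,.47,-.19,-.10,.040,.050)))
m=clean(box(P,.34,.50,-.23,-.07,.008,.017)); print("stand",cv2.minEnclosingCircle((P[m][:,:2]*1000).astype(np.float32)),m.sum())
go(.4169,-.095,-87)
E
python3 roll.py
```

```text
roll (array([ 422.2, -135.6]), 14311)
post n 649 c [ 420.2 -140.3] size [18.3 19.2] ang 51.5 z 45.4
stand ((405.0595703125, -157.0594940185547), 46.50371551513672) 5378
tool [ 0.4188 -0.0933  0.0943] line -86.9 shift cm [-0.2   0.16 -0.  ] turn 0.1 q6 1.12
```

Call:
{"name": "send_rows", "arguments": {"rows": [[1, [-0.1, 0.3, 0], 0], [1, [0, 0, 2], 0], [1, [0, 0, 3], 0], [1, [0, 0, 2.5], 0], [1, [0, 0, 1.6], 0], [1, [0, 0, 0.6], 0], [1, [0, 0, 0.2], 0], [1, [0, 0, 0.2], 0], [1, [0, 0, 0], 0], [1, [0, 0, 0], 0]]}}

```text
t: 30.85
tool_pos: [0.4181, -0.0973, -0.0061]
tool_rot: [3.14, 0.082, 0.001]
contact_force: [-0.1, 0.4, -0.7]
opening: 0.0107
grip_force: 39.6
```

Call:
{"name": "send_rows", "arguments": {"rows": [[1, [0, 0, 0.15], 0], [1, [0, 0, 0.1], 0], [1, [0, 0, 0], 0], [1, [0, 0, 0], 0]]}}

```text
t: 31.35
tool_pos: [0.4179, -0.0972, -0.0084]
tool_rot: [3.14, 0.082, -0.0]
contact_force: [-2.5, 0.9, 6.7]
opening: 0.0112
grip_force: 40.3
```

Contact. I'll release with a small opening because the post is near, then lift clear.

Call:
{"name": "send_rows", "arguments": {"rows": [[1.8, [0, 0, 0], 0], [2.4, [0, 0, 0], 0], [2.4, [0, 0, 0], 0], [2.4, [0, 0, -1.5], 0], [2.4, [0, 0, -4], 0], [2.4, [0, 0, -5], 0], [2.4, [0, 0, -5], 0], [2.4, [-2, -6, 0], 0], [2.4, [-1, -6, 0], 0], [2.4, [0, 0, 0], 0]]}}

```text
t: 32.6
tool_pos: [0.3811, 0.0235, 0.1471]
tool_rot: [-3.14, -0.093, -0.004]
contact_force: [0.0, 0.7, -1.6]
opening: 0.024
grip_force: 0.0
```

```bash
python3 - <<'E'
from h import *
W=ctrl.get_image("wrist"); S=ctrl.get_image("scene"); save("pics/s15.png",S)
for n,im in(("wrist",W),("scene",S)):
    P=cloud(im); print(n)
    m=clean(box(P,.34,.50,-.23,-.07,.026,.036)); rect(P,"roll",m)
    rect(P,"plate",clean(box(P,.49,.7,-.2,-.08,.0105,.03)))
    rect(P,"case",clean(box(P,.33,.51,.26,.41,.0185,.03)))
    rect(P,"cap",clean(box(P,.54,.64,.29,.39,.065,.085)))
    rect(P,"book",clean(box(P,.39,.66,-.02,.19,.021,.031)))
E
```

```text
wrist
roll n 5475 c [ 420.4 -139.9] size [99.8 99.3] ang 35.3 z 31.5
plate n 3288 c [ 554.7 -145.9] size [36.5 49.7] ang 6.3 z 14.9
case n 38 c [380.1 301.6] size [ 2.2 12.1] ang 81.5 z 20.7
cap few 0
book n 32421 c [494.4  81.6] size [129.  147.1] ang 7.6 z 26.7
scene
roll n 197 c [ 434.3 -115.5] size [47.5 99.8] ang 58.1 z 30.4
plate n 454 c [ 587.8 -140.3] size [106.6  51.7] ang 8.3 z 13.8
case n 1504 c [419.2 333.9] size [102.1  61.9] ang 3.1 z 23.4
cap n 144 c [585.2 341.4] size [24.2 23. ] ang 31.4 z 73.5
book n 3884 c [529.4  86.3] size [201.3 151.9] ang 7.8 z 25.9
```

View pics/s15.png

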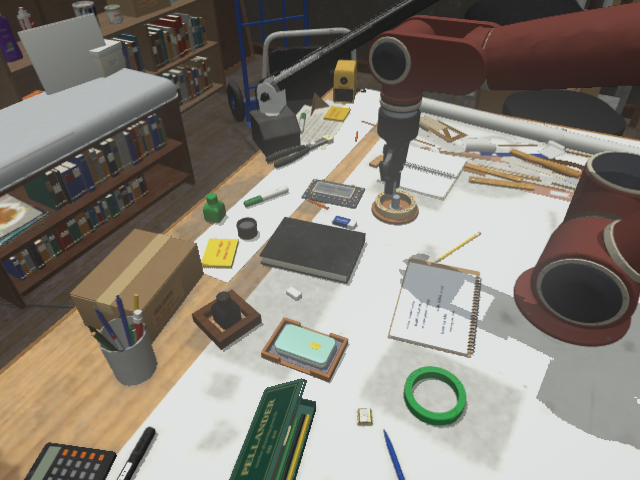

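All four things are in their holders: bottle (227,308), plate (333,192), case (307,343) and roll (395,207). The book is where it was and the gripper is clear.

```bash
python3 -c "
from station import ctrl
print(ctrl.finish_job())"
```

```text
the job is handed in; nothing more can be done
None
```

The job is handed in, at about 33 s on the robot's clock: the bottle, plate, case and roll came off the pile in that order, and the last measurements and picture showed each in its own holder with the book unmoved.

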